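Load the culture dish into the incubation chamber and lock it

TASK

Take the tan culture dish from the row of three at the front of the table (not from the steel tray), set it down flat and gently (no drop) in the middle of the open drawer of the white incubation chamber, then push the drawer fully home without slamming it. Then turn the black locking knob on the chamber's sloping panel clockwise until it clicks past its detent and stays at the green mark. Leave the two red dishes and the staining jar where they stand.

Things in the scene. Friction and masses are not known exactly. Their poses are not given: they have to be found in the camera images.
- tan_dish: closed tan (beige) petri dish, the one to load, one of a row of three near the table's front edge (not the one on the steel tray at the back right); 62 mm across the lid, 15 mm high, solid to the grip at 56 mm across and up to 12 mm high, about 22 g. Origin: centre of its underside, z up
- pink_dish: closed petri dish with light red (pink) contents, same size as the tan one, loose; to be left alone. Origin: centre of its underside
- dark_dish: closed petri dish with dark red contents, same size as the tan one, loose; to be left alone. Origin: centre of its underside
- stain_jar: clear staining jar with violet contents and a black screw lid, 53 mm diameter, 98 mm high, loose, standing at the left of the chamber; to be left alone. Origin: centre of its underside
- chamber: white incubation chamber, fixed; 170 mm deep (x), 210 mm wide (y). Origin: centre of its footprint at table height; x points from its front to its back, y to the left seen from the front, z up. Front face (local x = -85 mm) 66 mm high; from its top a blue panel slopes up to the back at 35 degrees, to 185 mm high. The knob stands in the middle of this panel
- drawer (a joint): how far the chamber's drawer is out, m: 0 fully home, 0.13 fully open; it slides out along the chamber's -x and moves stiffly (2 N plus damping)
- tray_centre (a point): point on the drawer's tray floor where the dish belongs, 14 mm above the table (moves with the drawer; axes as the chamber's). Clear floor: 58 mm to the front, 66 mm to the back, 87 mm to either side of it; rim 10 mm high at sides and back. Grey front panel 8 mm thick, 8 to 58 mm above the table, outer face 66 mm in front of this point
- drawer_handle (a point): middle of the drawer's steel bar handle: round bar 11 mm thick, 120 mm long along the chamber's y, 40 mm above the table, its axis 35 mm in front of the drawer's front panel (moves with the drawer; axes as the chamber's)
- knob (a joint): angle of the black locking knob, rad: 0 unlocked (white pointer up the slope), growing clockwise as seen looking onto the panel; 1.1 is the end stop, pointer at the green mark. Turns freely to 0.6; then a spring-loaded ball resists up to 0.85 (about 0.25 N m) and past that snaps it on. The ball's steel guide lies 35 to 77 mm left (+y) of the axis, 15 mm high
- knob_grip (a point): grip point on the knob's axis. The knob's handle is an upright bar 14 mm thick, 72 mm long, reaching 52 mm above the panel; this point is 42 mm above the panel, 10 mm below the bar's top. Axes turn with the knob: z is the turning axis, out of the panel (35 degrees from vertical, leaning to the chamber's front), x runs along the bar to the white pointer, y across it
Mind the look-alikes: they are no part of the job. Leave any orange look-alike of the tan_dish alone.

How it is judged:
By the outcome, as a careful person would: the job done as asked, in the order asked, and still so for the second after the job is handed in, with the robot touching nothing.
It also fails if it takes over 64 s, if anything falls off the work surface, if the arm or the gripper's body presses on something with over 40 N, if the wrist force passes 120 N, or if a joint passes its speed limit or range.

ROBOT

A 6-joint arm with a two-finger parallel gripper is mounted at the origin on a cart in front of the work surface, level with it; the furniture and walls round the work are solid. World frame = base frame: x ahead of the robot, y to its left, z up, the work surface at z = 0. Lengths are in m, angles in rad, forces in N, time in s.
With the tool pointing down it reaches from about 0.35 to 0.975 m from the base axis. Payload 4.9 kg.
Tool frame: the origin (TCP) lies at the very end of the fingers, on their centre line; the grasp point (between the pads) lies 19 mm behind it; z points along the fingers, y is the line along which they close (so a half turn about z gives the same grasp; the last joint's range is limited). The gripper opens to 85 mm and grips with 20 to 120 N. Pads are 22 mm wide; open, the fingers measure 114 mm over their backs; the gripper's body (76 mm by 85 mm) begins 54 mm behind the grasp point. The pads swing forward as they close: fully open they stand 13 mm farther back than shut.
Start: joints at [-1.322, 0.053, 1.613, -0, 1.476, -0.119], TCP at [0.225, -0.583, 0.231] pointing down, gripper open.
Joint ranges: [-3.01, 3.01], [-1.01, 2.22], [0.06, 2.58], [-1.02, 4.17], [0.09, 2.62], [-3.14, 3.14]. Speed limits (rad/s): [2.57, 2.57, 3.14, 3.14, 3.14, 3.14].

INTERFACE

Orientations are given as a unit quaternion [w, x, y, z].
In Python, from plant import monitor, vision, manip gives the robot as it stands. The module is installed in compiled form; this text tells all that it offers.
- The arm moves only by the tool arm_command, never from a script. Its argument "rows" is a list of rows, each a list of 3 entries, a list of its own where there are three numbers: the finger opening in mm, from 0 to 85.4, then the shift along the world's x, y, z in units of 30 cm (1.0 is 30 cm), then the turn, a rotation vector about the world's x, y, z in units of pi/2 rad (1.0 is pi/2 rad). In form: [[claw, [x, y, z], [wx, wy, wz]], ...]. A call has 1 to 12 rows; each row is the pose to reach, as a shift and turn from the pose commanded when the call began; what a row does not reach only later rows make up. A row lasts 1/12 s, in which the tool goes at most 41.7 mm and 7.16 degrees, less where a joint would pass 70% of its speed; a pose out of reach is approached as far as the arm can. A call with a number of a shift or a turn outside -1 to 1 is refused whole. A call with a gripper value outside its range is refused whole. The fingers move at their own pace and stop on an object; the grip force is fixed at half the most. Time passes only in rows, so rows that repeat a pose let the fingers close. It gives the time, the measured TCP pose, the force, the opening and the grip force at its end, in the units of the state.
- monitor.state(): the state, without advancing time (a new reading comes with each control period).
- vision.grab_frame(name): name is "scene" or "top" or "wrist"; returns a dict with "color" (384x512x3 uint8, red, green, blue), "z_map" (384x512 float32, m along the optical axis (not along the pixel's ray), 0 where there is no reading), "mtx" (3x3 intrinsics, pixels), "R" (3x3) and "t" (3): a world point X has camera coordinates R X + t. Camera axes: x right, y down, z forward; pixel columns grow to the right and rows downward; lengths in m; the calibration is good to about 2 mm. A picture is of the moment at which its call begins.
- manip.job_done(): hands the job in; it is judged then, once.
The state is a dict: "time": time; "joint_pos": joint angles; "joint_vel": joint speeds; "joint_efforts": joint torques, N m; "tool_pos": TCP position; "tool_rot": TCP orientation; "contact_force": force on the tool from outside, world axes, zero at the start; "ft_torque": the same for the moment, N m; "gripper_width": opening from 0.0 (shut) to 1.0 (fully open); "grasp_force": force on a finger pad.
Only numpy, scipy, OpenCV 4.12 (cv2) and the standard library are available. Lean on these libraries where they do the work, as an engineer would, in place of code of your own. Each camera call takes 0.05 s, during which the arm holds its last target. There are 200 camera calls.

## Working session

There is one attempt and no reset: what is moved stays moved. The work goes in short steps, Python scripts to look and compute and a tool call to move; the robot and the scene stay as the last step left them, time stands still between calls to the robot, and variables do not carry over. Pictures are saved under pics/ and viewed, at most 10 in all, crops included, and the job is handed in when it is done.

Besides the shell and the picture viewer there is one more tool, called as name([rows], argument=value, ...), one row to a line, values as JSON. arm_command: Moves the arm, as the interface text tells. Shifts and turns lie within -1 to 1; 1 stands for 30 cm of shift or pi/2 rad of turn. Its arguments: {"type":"object","properties":{"rows":{"type":"array"}},"required":["rows"]}

```bash
mkdir -p pics
cat > h.py <<'E'
import numpy as np, cv2, pickle
from plant import monitor, vision, manip
def grab(n,tag):
    f=vision.grab_frame(n); pickle.dump(f,open(f'{tag}.pkl','wb')); return f
def pt(f,u,v,r=1):
    z=f['z_map'][v-r:v+r+1,u-r:u+r+1]; z=np.median(z[z>0])
    c=np.linalg.inv(f['mtx'])@[u,v,1]*z
    return f['R'].T@(c-f['t'])
def cloud(f):
    h,w=f['z_map'].shape; u,v=np.meshgrid(np.arange(w),np.arange(h))
    c=np.stack([u,v,np.ones_like(u)],-1)@np.linalg.inv(f['mtx']).T*f['z_map'][...,None]
    return (c-f['t'])@f['R']
E
python3 - <<'E'
from h import *
a=grab('scene','s0');b=grab('top','t0')
for n,f in (('s0',a),('t0',b)): cv2.imwrite(f'pics/{n}.png',cv2.resize(f['color'][...,::-1],(800,600)))
print(monitor.state())
E
```

```text
{'time': 0.1, 'joint_pos': array([-1.32197960e+00,  5.32987812e-02,  1.61416705e+00, -1.33461626e-05,
        1.47602360e+00, -1.18999361e-01]), 'joint_vel': array([-0.00060327, -0.00112689, -0.00359646, -0.00039569,  0.00017423,
       -0.00099182]), 'joint_efforts': array([-9.80751292e-05, -3.94906819e+01, -3.71362817e+01, -1.10682315e-04,
        3.93336915e-03,  4.97916332e-06]), 'tool_pos': array([ 0.22459121, -0.58263665,  0.23017486]), 'tool_rot': array([-9.45960501e-04,  9.83135968e-01,  1.82873643e-01, -6.81439754e-05]), 'contact_force': array([-0.45103033,  1.15656376,  0.53910685]), 'ft_torque': array([0.06410238, 0.03161934, 0.08452574]), 'grasp_force': 0.0, 'gripper_width': 0.9990105605887457}
```

View pics/s0.png

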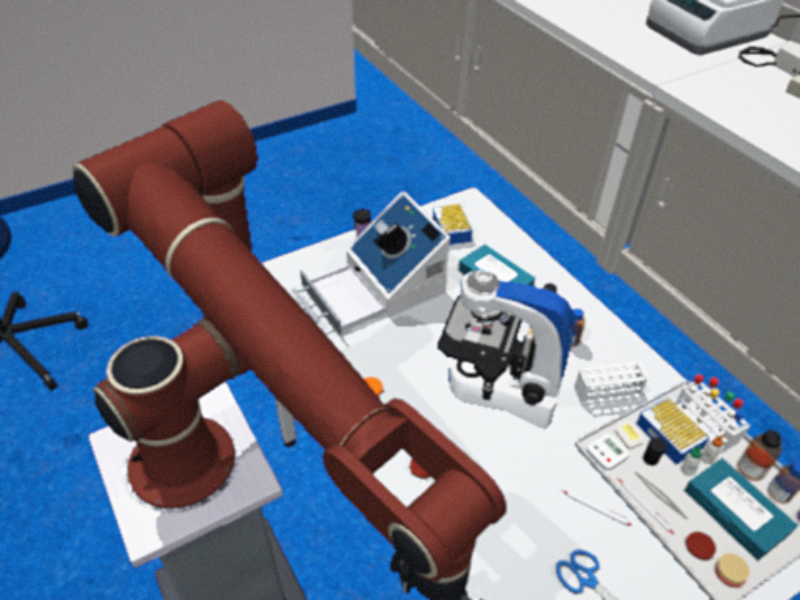

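View pics/t0.png

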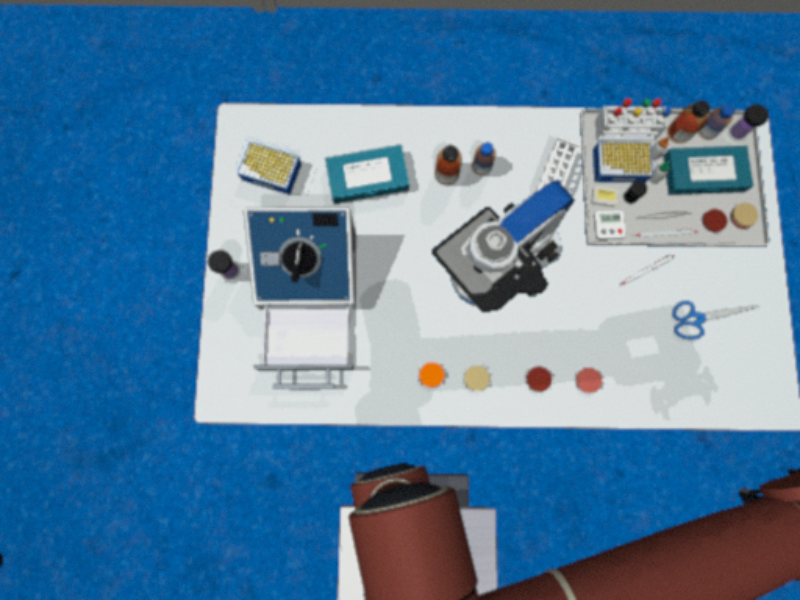

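The top view shows five candidate dishes: orange (432,375), tan (477,378), dark red (539,379), pink (589,380) and a tan one on the steel tray (745,215). The tan one at (477,378) is the one meant, because it is beige, in the front row and not on the tray. The chamber is at about (300,255), with its open drawer at (308,337) and handle at (310,380). I'll confirm this in a crop and measure.

Run:
```python
from h import *
f=pickle.load(open('t0.pkl','rb'));P=cloud(f);c=f['color'].astype(int)
cv2.imwrite('pics/c0.png',cv2.resize(f['color'][120:260,120:390,::-1],None,fx=2.96,fy=2.96,interpolation=cv2.INTER_CUBIC))
print('cam',-f['R'].T@f['t'],f['mtx'][0,0])
K=f['mtx']
def ray(u,v,z):
    d=f['R'].T@(np.linalg.inv(K)@[u,v,1]); o=-f['R'].T@f['t']; return o+d*(z-o[2])/d[2]
# dishes: pixels by height in the row
x0,x1,y0,y1=262,395,228,256
m=np.zeros(c.shape[:2],np.uint8)
sat=c.max(2)-c.min(2); m[y0:y1,x0:x1]=(sat[y0:y1,x0:x1]>45)
n,l,s,ce=cv2.connectedComponentsWithStats(m)
for i in range(1,n):
    if s[i,4]>40:
        r=ray(*ce[i],.012); print(s[i],ce[i].round(1),r.round(4),np.median(c[l==i],0),np.percentile(P[l==i][:,2],[10,50,90]).round(3))
# blue panel orientation via depth plane
m=(P[...,2]>.06)&(P[...,2]<.2)&(c[...,2]>c[...,0]+30)
m[:, :150]=0;m[:,232:]=0;m[:125]=0;m[200:]=0
q=P[m];A=np.c_[q[:,:2],np.ones(len(q))]
for _ in range(3):
    k=np.linalg.lstsq(A,q[:,2],rcond=None)[0];e=abs(A@k-q[:,2]);A,q=A[e<.006],q[e<.006]
print('panel',k,len(q),'slope',np.degrees(np.arctan(np.hypot(*k[:2]))),'yaw',np.degrees(np.arctan2(k[1],k[0])))
print('corners',[pt(f,int(u/1.5625),int(v/1.5625)).round(3) for u,v in[(251,214),(350,212),(258,299),(349,299)]])
for u,v in[(276,385),(310,386),(344,385),(300,375),(307,335),(270,340),(348,340),(297,250),(297,278)]: print(u,v,pt(f,int(u/1.5625),int(v/1.5625)).round(4))
```

```text
cam [0.31058262 0.0388041  1.33347203] 397.58102730700335
[268 232  17  16 219] [275.8 239.4] [ 0.4228 -0.0257  0.012 ] [228. 118.   2.] [0.    0.004 0.008]
[298 234  15  16 187] [304.9 241.6] [ 0.4169 -0.1222  0.012 ] [192. 174. 121.] [0.002 0.005 0.009]
[338 235  15  15 177] [344.7 242.2] [ 0.4165 -0.2536  0.012 ] [123.  48.  37.] [0.002 0.005 0.008]
[369 236  16  15 196] [376.6 243. ] [ 0.415 -0.359  0.012] [173.  94.  84.] [0.001 0.005 0.009]
panel [ 0.70056497  0.01302584 -0.33032312] 2522 slope 35.018392810864164 yaw 1.0651971266075635
corners [array([0.719, 0.337, 0.179]), array([0.728, 0.142, 0.169]), array([0.569, 0.337, 0.073]), array([0.572, 0.149, 0.072])]
276 385 [0.3948 0.2973 0.0448]
310 386 [0.3925 0.2263 0.0445]
344 385 [ 0.3996  0.1597 -0.0015]
300 375 [ 0.4183  0.2539 -0.0007]
307 335 [0.5046 0.2425 0.0108]
270 340 [0.4932 0.3222 0.0123]
348 340 [0.4953 0.1547 0.0126]
297 250 [0.6424 0.2406 0.1844]
297 278 [0.5983 0.2442 0.15  ]
```

View pics/c0.png

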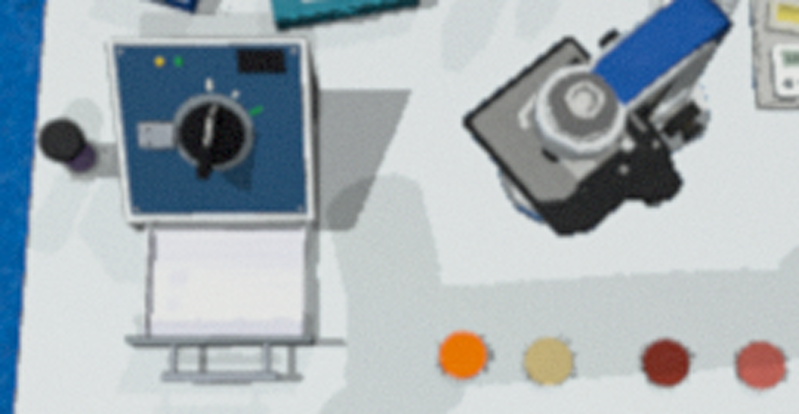

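The crop shows the target tan dish at (549,361), with orange to its left at (464,354) and dark red to its right at (666,361). It lies at about (0.417, -0.122). I'm moving above it now.

arm_command([
  [74,[0.32,0.768,-0.1],[0,0,0.883]],
  [74,[0.32,0.768,-0.1],[0,0,0.883]],
  [74,[0.32,0.768,-0.1],[0,0,0.883]],
  [74,[0.32,0.768,-0.1],[0,0,0.883]],
  [74,[0.32,0.768,-0.1],[0,0,0.883]],
  [74,[0.32,0.768,-0.1],[0,0,0.883]],
  [74,[0.32,0.768,-0.1],[0,0,0.883]],
  [74,[0.32,0.768,-0.1],[0,0,0.883]],
  [74,[0.32,0.768,-0.1],[0,0,0.883]],
  [74,[0.32,0.768,-0.1],[0,0,0.883]],
  [74,[0.32,0.768,-0.1],[0,0,0.883]],
  [74,[0.32,0.768,-0.1],[0,0,0.883]],
])

```text
time: 1.1
tool_pos: [0.3206, -0.3524, 0.2008]
tool_rot: [-0.0, 0.638, 0.77, 0.0]
contact_force: [0.2, -0.0, 0.3]
gripper_width: 0.865
grasp_force: 0.0
```

arm_command([
  [74,[0.32,0.768,-0.1],[0,0,0.883]],
  [74,[0.32,0.768,-0.1],[0,0,0.883]],
  [74,[0.32,0.768,-0.1],[0,0,0.883]],
  [74,[0.32,0.768,-0.1],[0,0,0.883]],
  [74,[0.32,0.768,-0.1],[0,0,0.883]],
  [74,[0.32,0.768,-0.1],[0,0,0.883]],
  [74,[0.32,0.768,-0.1],[0,0,0.883]],
  [74,[0.32,0.768,-0.1],[0,0,0.883]],
  [74,[0.32,0.768,-0.1],[0,0,0.883]],
  [74,[0.32,0.768,-0.1],[0,0,0.883]],
  [74,[0.32,0.768,-0.1],[0,0,0.883]],
  [74,[0.32,0.768,-0.1],[0,0,0.883]],
])

```text
time: 2.1
tool_pos: [0.4165, -0.1222, 0.171]
tool_rot: [-0.0, -0.0, 1.0, 0.0]
contact_force: [-0.2, -0.3, -0.4]
gripper_width: 0.869
grasp_force: 0.0
```

Run:
```python
from h import *
s=monitor.state();print(s['time'],s['tool_pos'],s['tool_rot'],s['joint_pos'],s['gripper_width'])
f=grab('wrist','w1');cv2.imwrite('pics/w1.png',cv2.resize(f['color'][...,::-1],(640,480)))
print(f['R'],f['t'])
```

```text
2.1 [ 0.41652969 -0.12220742  0.17096447] [-2.72737161e-04 -1.90232435e-04  9.99999937e-01  1.25188642e-04] [-4.57151888e-01 -3.89919259e-01  2.10420365e+00 -1.63834701e-05
  1.42790824e+00 -2.02832634e+00] 0.8685695329618205
[[-8.34321132e-04  9.99999277e-01  8.66367933e-04]
 [ 9.61499118e-01  5.64115089e-04  2.74807438e-01]
 [ 2.74806750e-01  1.06228966e-03 -9.61498893e-01]] [ 0.12330114 -0.41881031  0.20594031]
```

View pics/w1.png

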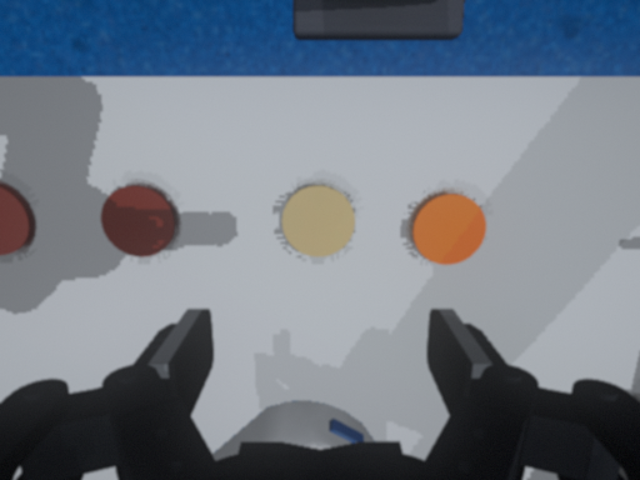

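The wrist view shows the tan dish at (318,220), between dark red (140,220) and orange (449,228). I'm refining its position and the chamber's pose from the images I already have.

Run:
```python
from h import *
f=pickle.load(open('w1.pkl','rb'));P=cloud(f)
m=np.zeros((384,512),bool);m[140:212,215:295]=1
m&=(P[...,2]>.008)&(P[...,2]<.03)
q=P[m];print('tan',np.median(q[:,2]),cv2.minEnclosingCircle(q[:,:2].astype(np.float32)),q.mean(0))
f=pickle.load(open('t0.pkl','rb'));P=cloud(f)
def ed(name,m,rows,cols=None):
    L=[];R=[]
    for r in rows:
        j=np.where(m[r])[0]
        if len(j)>5: L.append(P[r,j[1]]);R.append(P[r,j[-2]])
    for n,E in(('L',L),('R',R)):
        E=np.array(E);k=np.polyfit(E[:,0],E[:,1],1);e=abs(np.polyval(k,E[:,0])-E[:,1]);E=E[e<=np.median(e)*2]
        k=np.polyfit(E[:,0],E[:,1],1);print(name,n,'dy/dx deg',np.degrees(np.arctan(k[0])).round(2),'y@.6462',np.polyval(k,.6462).round(4),len(E))
pl=.70056*P[...,0]+.01303*P[...,1]-.33032
m=(abs(P[...,2]-pl)<.012)&(P[...,2]>.06);m[:,:150]=0;m[:,240:]=0
ed('panel',m,range(140,190))
# drawer panel top & handle
q=P[190:260,150:245].reshape(-1,3)
h=q[(q[:,2]>.03)&(q[:,2]<.052)&(q[:,0]<.412)&(q[:,0]>.36)]
print('handle n',len(h),np.percentile(h,[2,50,98],0).round(4),np.degrees(np.arctan(np.polyfit(h[:,1],h[:,0],1)[0])))
g=q[(q[:,2]>.05)&(q[:,2]<.066)&(q[:,0]<.47)]
print('front n',len(g),np.percentile(g,[2,50,98],0).round(4),np.degrees(np.arctan(np.polyfit(g[:,1],g[:,0],1)[0])))
# knob bar top
n=np.array([-.5736,0,.8192]);d=(P-[.6462,.243,.0])
off=(P[...,2]-pl)*.8192
k=P[(off>.044)&(off<.06)&(P[...,0]>.5)&(P[...,0]<.75)&(P[...,1]>.15)&(P[...,1]<.33)&(P[...,2]<.3)]
print('knob n',len(k),k.mean(0),np.percentile(k,[2,98],0).round(4))
```

```text
tan nan ((0.0, 0.0), 0.0) [nan nan nan]
panel L dy/dx deg 1.04 y@.6462 0.3459 50
panel R dy/dx deg 0.47 y@.6462 0.1449 42
handle n 171 [[0.3885 0.1815 0.0372]
 [0.395  0.2422 0.0428]
 [0.4092 0.3012 0.0484]] 0.03127630364171879
front n 180 [[0.4287 0.1447 0.0519]
 [0.4328 0.2373 0.0565]
 [0.4374 0.3369 0.0612]] -0.9770128227638807
knob n 104 [0.61885775 0.24473564 0.16729591] [[0.5919 0.2351 0.1467]
 [0.6475 0.2564 0.1873]]
  return _methods._mean(a, axis=axis, dtype=dtype,
  ret = ret.dtype.type(ret / rcount)
<stdin>:5: RuntimeWarning: Mean of empty slice.
  ret = um.true_divide(
```

Run:
```python
from h import *
f=pickle.load(open('w1.pkl','rb'));c=f['color'].astype(int);K=f['mtx']
m=np.zeros((384,512),np.uint8);m[140:215,212:295]=((c.max(2)-c.min(2))>35)[140:215,212:295]
n,l,s,ce=cv2.connectedComponentsWithStats(m);i=1+s[1:,4].argmax();print(s[i],ce[i],f['z_map'][176,254])
for z in(.0,.015):
    d=f['R'].T@(np.linalg.inv(K)@[*ce[i],1]);o=-f['R'].T@f['t'];print(o,o+d*(z-o[2])/d[2])
```

```text
[ 226  149   57   56 2509] [254.18612993 176.41849342] 0.31506106
[ 0.34619483 -0.12328357  0.31299674] [ 0.41677835 -0.12445887  0.        ]
[ 0.34619483 -0.12328357  0.31299674] [ 0.41339572 -0.12440254  0.015     ]
```

arm_command([
  [74,[-0.005,-0.004,-0.1],[0,0,0]],
  [74,[-0.005,-0.004,-0.2],[0,0,0]],
  [74,[-0.005,-0.004,-0.3],[0,0,0]],
  [74,[-0.005,-0.004,-0.4],[0,0,0]],
  [74,[-0.005,-0.004,-0.45],[0,0,0]],
  [74,[-0.005,-0.004,-0.5],[0,0,0]],
  [74,[-0.005,-0.004,-0.53],[0,0,0]],
  [74,[-0.005,-0.004,-0.55],[0,0,0]],
  [74,[-0.005,-0.004,-0.563],[0,0,0]],
  [74,[-0.005,-0.004,-0.57],[0,0,0]],
  [74,[-0.005,-0.004,-0.57],[0,0,0]],
])

```text
time: 3.07
tool_pos: [0.4156, -0.1238, 0.0006]
tool_rot: [0.0, 0.0, 1.0, -0.0]
contact_force: [0.5, 0.1, -0.8]
gripper_width: 0.871
grasp_force: 0.0
```

arm_command([
  [64,[0,0,0],[0,0,0]],
  [60,[0,0,0],[0,0,0]],
  [57,[0,0,0],[0,0,0]],
  [54,[0,0,0],[0,0,0]],
  [50,[0,0,0],[0,0,0]],
  [45,[0,0,0],[0,0,0]],
  [45,[0,0,0],[0,0,0]],
  [45,[0,0,0],[0,0,0]],
])

```text
time: 3.73
tool_pos: [0.416, -0.1239, 0.0017]
tool_rot: [0.001, -0.0, 1.0, -0.0]
contact_force: [-2.5, 0.6, 7.0]
gripper_width: 0.63
grasp_force: 61.7
```

arm_command([
  [45,[0,0,0.01],[0,0,0]],
  [45,[0,0,0.04],[0,0,0]],
  [45,[0,0,0.1],[0,0,0]],
  [45,[0,0,0.18],[0,0,0]],
  [45,[0,0,0.26],[0,0,0]],
  [45,[0.02,0.08,0.34],[0,0,0]],
  [45,[0.05,0.18,0.4],[0,0,0.011]],
  [45,[0.08,0.28,0.42],[0,0,0.011]],
  [45,[0.11,0.38,0.42],[0,0,0.011]],
  [45,[0.14,0.48,0.42],[0,0,0.011]],
  [45,[0.17,0.56,0.42],[0,0,0.011]],
  [45,[0.2,0.62,0.42],[0,0,0.011]],
])

```text
time: 4.73
tool_pos: [0.4753, 0.0645, 0.127]
tool_rot: [0.0, -0.01, 1.0, 0.0]
contact_force: [-0.0, -0.6, -1.0]
gripper_width: 0.629
grasp_force: 63.0
```

arm_command([
  [45,[0.01,0.08,0],[0,0,0]],
  [45,[0.02,0.16,0],[0,0,0]],
  [45,[0.03,0.26,0],[0,0,0]],
  [45,[0.04,0.36,0],[0,0,0]],
  [45,[0.05,0.46,0],[0,0,0]],
  [45,[0.06,0.54,0],[0,0,0]],
  [45,[0.067,0.58,0],[0,0,0]],
  [45,[0.067,0.6,0],[0,0,0]],
  [45,[0.067,0.602,0],[0,0,0]],
  [45,[0.067,0.602,0],[0,0,0]],
])

```text
time: 5.57
tool_pos: [0.4952, 0.2424, 0.1263]
tool_rot: [-0.0, -0.009, 1.0, -0.0]
contact_force: [-0.3, -0.2, -0.8]
gripper_width: 0.628
grasp_force: 63.1
```

Run:
```python
from h import *
s=monitor.state();print(s['time'],s['tool_pos'],s['contact_force'],s['gripper_width'],s['grasp_force'])
f=grab('wrist','w2');g=grab('top','t2')
a=cv2.resize(f['color'][...,::-1],(448,336));b=cv2.resize(g['color'][120:260,150:335,::-1],(444,336))[:, :352]
cv2.imwrite('pics/w2.png',np.hstack([a,b]))
```

```text
5.5667 [0.4951749  0.24235131 0.12628355] [-0.34465825 -0.243232   -0.77054944] 0.6280859560453247 63.05204478325322
```

View pics/w2.png

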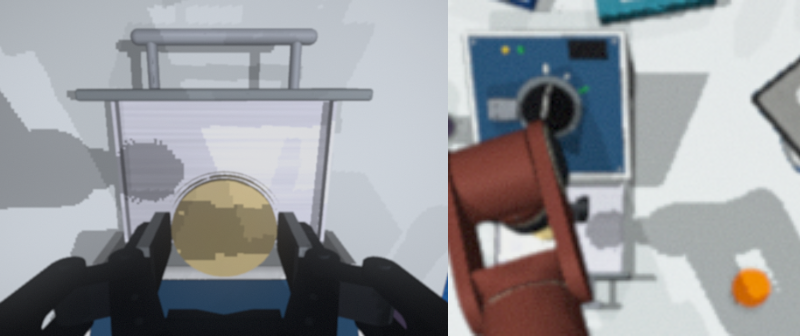

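The dish at (225,228) is held level above the tray. The front panel edge runs from (70,95) to (372,95), and the handle from (132,37) to (316,37). I'll cross-check the tray centre from this view.

Run:
```python
from h import *
f=pickle.load(open('w2.pkl','rb'));K=f['mtx'];o=-f['R'].T@f['t'];k=512/448
def ray(u,v,z):
    d=f['R'].T@(np.linalg.inv(K)@[u*k,v*k,1]); return (o+d*(z-o[2])/d[2]).round(4)
print('panel top L/R',ray(70,95,.058),ray(372,95,.058),'handle',ray(132,37,.042),ray(316,37,.042))
print('tray sides at floor',ray(128,210,.024),ray(323,210,.024), 'back rim',ray(120,272,.024))
print('dish L/R/near', ray(171,228,.14),ray(278,228,.14))
```

```text
panel top L/R [0.4329 0.136  0.058 ] [0.4293 0.3408 0.058 ] handle [0.3937 0.1759 0.042 ] [0.3914 0.3036 0.042 ]
tray sides at floor [0.5314 0.158  0.024 ] [0.5284 0.3291 0.024 ] back rim [0.5942 0.1462 0.024 ]
dish L/R/near [0.4896 0.2166 0.14  ] [0.4887 0.2668 0.14  ]
```

arm_command([
  [45,[-0.003,0,-0.07],[0,0,0]],
  [45,[-0.003,0,-0.15],[0,0,0]],
  [45,[-0.003,0,-0.23],[0,0,0]],
  [45,[-0.003,0,-0.29],[0,0,0]],
  [45,[-0.003,0,-0.325],[0,0,0]],
  [45,[-0.003,0,-0.345],[0,0,0]],
  [45,[-0.003,0,-0.355],[0,0,0]],
  [45,[-0.003,0,-0.36],[0,0,0]],
  [45,[-0.003,0,-0.363],[0,0,0]],
  [45,[-0.003,0,-0.366],[0,0,0]],
  [45,[-0.003,0,-0.366],[0,0,0]],
])

```text
time: 6.58
tool_pos: [0.4951, 0.2432, 0.0174]
tool_rot: [0.001, -0.009, 1.0, 0.0]
contact_force: [-0.2, 0.4, -0.3]
gripper_width: 0.625
grasp_force: 63.1
```

arm_command([
  [45,[0,0,-0.002],[0,0,0]],
  [45,[0,0,-0.004],[0,0,0]],
  [45,[0,0,-0.004],[0,0,0]],
  [45,[0,0,-0.004],[0,0,0]],
])

```text
time: 6.92
tool_pos: [0.4948, 0.2432, 0.0157]
tool_rot: [0.0, -0.009, 1.0, 0.0]
contact_force: [-0.0, 1.1, 1.1]
gripper_width: 0.625
grasp_force: 63.2
```

arm_command([
  [45,[0,0,-0.002],[0,0,0]],
  [45,[0,0,-0.003],[0,0,0]],
  [45,[0,0,-0.003],[0,0,0]],
  [45,[0,0,-0.003],[0,0,0]],
])

```text
time: 7.25
tool_pos: [0.4952, 0.2432, 0.0157]
tool_rot: [0.001, -0.009, 1.0, 0.0]
contact_force: [-1.4, -0.1, 6.4]
gripper_width: 0.63
grasp_force: 63.8
```

It's seated, with about 6 N of contact. Opening gently and then rising.

arm_command([
  [56,[0,0,0],[0,0,0]],
  [60,[0,0,0],[0,0,0]],
  [64,[0,0,0],[0,0,0]],
  [70,[0,0,0],[0,0,0]],
  [76,[0,0,0],[0,0,0]],
  [76,[0,0,0],[0,0,0]],
  [76,[0,0,0],[0,0,0]],
  [76,[0,0,0.02],[0,0,0]],
  [76,[0,0,0.06],[0,0,0]],
  [76,[0,0,0.13],[0,0,0]],
  [76,[0,0,0.23],[0,0,0]],
  [76,[0,0,0.35],[0,0,0]],
])

```text
time: 8.25
tool_pos: [0.493, 0.2426, 0.1196]
tool_rot: [-0.002, -0.009, 1.0, -0.001]
contact_force: [0.3, 1.0, 0.0]
gripper_width: 0.888
grasp_force: 0.0
```

Run:
```python
from h import *
s=monitor.state();print(s['time'],s['tool_pos'],s['contact_force'],s['gripper_width'])
f=grab('wrist','w3');cv2.imwrite('pics/w3.png',cv2.resize(f['color'][...,::-1],(512,384)))
```

```text
8.25 [0.49302422 0.24256204 0.1196191 ] [0.25272815 0.96670315 0.04500497] 0.8876905807819814
```

View pics/w3.png

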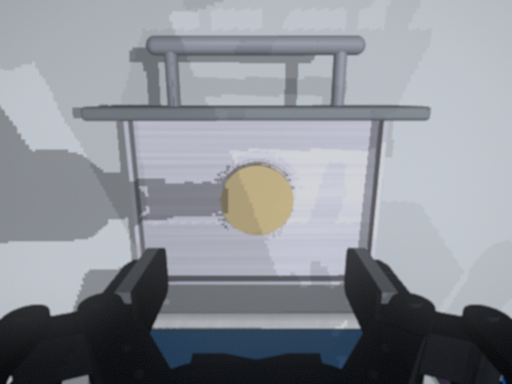

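The dish lies flat, centred at (258,200) between the tray sides (139 and 373). Next I'll close the gripper, go in front of the handle and lower.

arm_command([
  [40,[-0.1,-0.005,0],[0,0,0]],
  [20,[-0.2,-0.005,0],[0,0,0]],
  [0,[-0.3,-0.005,0],[0,0,0]],
  [0,[-0.4,-0.005,0],[0,0,0]],
  [0,[-0.46,-0.005,0],[0,0,0]],
  [0,[-0.46,-0.005,-0.08],[0,0,0]],
  [0,[-0.46,-0.005,-0.16],[0,0,0]],
  [0,[-0.46,-0.005,-0.24],[0,0,0]],
  [0,[-0.46,-0.005,-0.3],[0,0,0]],
  [0,[-0.46,-0.005,-0.327],[0,0,0]],
  [0,[-0.46,-0.005,-0.327],[0,0,0]],
])

```text
time: 9.22
tool_pos: [0.3552, 0.241, 0.0201]
tool_rot: [-0.001, -0.009, 1.0, -0.001]
contact_force: [0.8, -0.5, -0.4]
gripper_width: -0.001
grasp_force: 0.0
```

arm_command([
  [0,[0.01,0,0],[0,0,0]],
  [0,[0.03,0,0],[0,0,0]],
  [0,[0.045,0.001,0],[0,0,0]],
  [0,[0.06,0.001,0],[0,0,0]],
  [0,[0.075,0.001,0],[0,0,0]],
  [0,[0.09,0.002,0],[0,0,0]],
  [0,[0.107,0.002,0],[0,0,0]],
  [0,[0.125,0.002,0],[0,0,0]],
  [0,[0.145,0.003,0],[0,0,0]],
  [0,[0.165,0.003,0],[0,0,0]],
  [0,[0.185,0.003,0],[0,0,0]],
  [0,[0.205,0.004,0],[0,0,0]],
])

```text
time: 10.22
tool_pos: [0.4184, 0.2427, 0.0212]
tool_rot: [-0.0, -0.009, 1.0, -0.0]
contact_force: [-2.3, -0.4, 2.7]
gripper_width: -0.001
grasp_force: 1.2
```

arm_command([
  [0,[0.02,0,0],[0,0,0]],
  [0,[0.04,0.001,0],[0,0,0]],
  [0,[0.06,0.001,0],[0,0,0]],
  [0,[0.08,0.001,0],[0,0,0]],
  [0,[0.1,0.002,0],[0,0,0]],
  [0,[0.12,0.002,0],[0,0,0]],
  [0,[0.14,0.002,0],[0,0,0]],
  [0,[0.16,0.003,0],[0,0,0]],
  [0,[0.18,0.003,0],[0,0,0]],
  [0,[0.2,0.003,0],[0,0,0]],
  [0,[0.22,0.004,0],[0,0,0]],
  [0,[0.235,0.004,0],[0,0,0]],
])

```text
time: 11.22
tool_pos: [0.4891, 0.2439, 0.0212]
tool_rot: [0.0, -0.009, 1.0, 0.0]
contact_force: [-2.7, 1.2, 2.1]
gripper_width: -0.001
grasp_force: 1.2
```

arm_command([
  [0,[0.01,0,0],[0,0,0]],
  [0,[0.02,0,0],[0,0,0]],
  [0,[0.028,0,0],[0,0,0]],
  [0,[0.036,0.001,0],[0,0,0]],
  [0,[0.042,0.001,0],[0,0,0]],
  [0,[0.046,0.001,0],[0,0,0]],
])

```text
time: 11.72
tool_pos: [0.5023, 0.2441, 0.0213]
tool_rot: [-0.0, -0.009, 1.0, -0.0]
contact_force: [-2.7, -0.0, 0.2]
gripper_width: -0.001
grasp_force: 1.0
```

arm_command([
  [0,[0.003,0,0],[0,0,0]],
  [0,[0.006,0,0],[0,0,0]],
  [0,[0.009,0,0],[0,0,0]],
  [0,[0.012,0,0],[0,0,0]],
])

```text
time: 12.05
tool_pos: [0.5038, 0.2442, 0.0211]
tool_rot: [-0.003, -0.009, 1.0, -0.0]
contact_force: [-11.7, 0.6, 8.3]
gripper_width: -0.001
grasp_force: 6.0
```

Run:
```python
from h import *
f=grab('top','t4');P=cloud(f)
cv2.imwrite('pics/t4.png',cv2.resize(f['color'][120:260,140:260,::-1],(514,600),interpolation=cv2.INTER_CUBIC))
```

arm_command([
  [0,[0.002,0,0],[0,0,0]],
  [0,[0.004,0,0],[0,0,0]],
  [0,[0.004,0,0],[0,0,0]],
  [0,[0.004,0,0],[0,0,0]],
])

```text
time: 12.43
tool_pos: [0.5038, 0.2442, 0.0211]
tool_rot: [-0.004, -0.009, 1.0, -0.001]
contact_force: [-14.7, 0.3, 9.7]
gripper_width: -0.005
grasp_force: 7.0
```

The drawer is home: the reaction rose from 2.7 to 14.7 N with no further motion. I'm backing off, then raising and tilting for the knob.

arm_command([
  [0,[-0.01,0,0],[0,0,0]],
  [0,[-0.03,0,0],[0,0,0]],
  [0,[-0.1,0,0],[0,0,0]],
  [0,[-0.18,0,0.02],[0,0,0]],
  [0,[-0.2,0,0.1],[0,0,0]],
  [0,[-0.2,0,0.2],[0,0,0]],
  [10,[-0.2,0,0.3],[0,0,0]],
  [20,[-0.2,0,0.4],[0.001,-0.07,0]],
  [30,[-0.2,0,0.5],[0.002,-0.14,0]],
  [40,[-0.2,0,0.6],[0.003,-0.21,0]],
  [44,[-0.2,0,0.7],[0.004,-0.28,0]],
  [44,[-0.2,0,0.8],[0.005,-0.35,0]],
])

```text
time: 13.43
tool_pos: [0.4475, 0.2442, 0.2645]
tool_rot: [0.276, -0.008, 0.961, 0.002]
contact_force: [0.3, -0.6, 0.0]
gripper_width: 0.515
grasp_force: 0.0
```

arm_command([
  [44,[0.05,0,0],[0.001,-0.039,0]],
  [44,[0.13,0,0],[0.001,-0.039,0]],
  [44,[0.2,0,0],[0.001,-0.039,0]],
  [44,[0.25,0,0],[0.001,-0.039,0]],
  [44,[0.27,0,0],[0.001,-0.039,0]],
  [44,[0.27,0,0],[0.001,-0.039,0]],
  [44,[0.27,0,0],[0.001,-0.039,0]],
])

```text
time: 14.02
tool_pos: [0.5278, 0.2441, 0.2612]
tool_rot: [0.301, -0.008, 0.954, 0.002]
contact_force: [0.3, 0.4, 0.3]
gripper_width: 0.514
grasp_force: 0.0
```

Run:
```python
from h import *
from scipy.spatial.transform import Rotation as Ro
s=monitor.state();q=s['tool_rot'];print(s['time'],s['tool_pos'],s['joint_pos'],s['gripper_width'])
print(Ro.from_quat([*q[1:],q[0]]).as_matrix())
f=grab('wrist','w5');g=grab('top','t5')
a=cv2.resize(f['color'][...,::-1],(448,336));b=cv2.resize(g['color'][120:260,150:335,::-1],(444,336))[:, :352]
cv2.imwrite('pics/w5.png',np.hstack([a,b]))
K=f['mtx'];X=f['R']@[.616,.2452,.168]+f['t'];u=K@X;print('bar top centre px(448 scale)',u[:2]/u[2]*448/512)
```

```text
14.0167 [0.52784707 0.24405841 0.26120092] [ 0.41218317 -0.40429874  2.04801464 -0.27779887  0.94318576 -1.07590258] 0.514302501195092
[[-0.81898964 -0.01657773  0.57356878]
 [-0.01427755  0.99986184  0.0085121 ]
 [-0.57363065 -0.00121783 -0.81911318]]
bar top centre px(448 scale) [224.45663641 183.91738588]
```

View pics/w5.png

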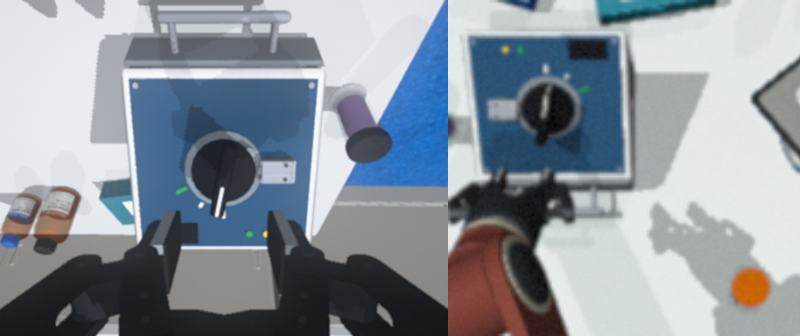

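The drawer is shut. The knob's bar at (224,180) is slightly turned, with the white pointer end at (218,210). The green mark is at (181,190) and the guide at (278,170). I'll enlarge it to get the bar angle and centre.

Run:
```python
from h import *
f=pickle.load(open('w5.pkl','rb'))
cv2.imwrite('pics/k5.png',cv2.resize(f['color'][140:260,190:320,::-1],(650,600),interpolation=cv2.INTER_CUBIC))
P=cloud(f);n=np.array([-.5736,-.0085,.8192]);b=np.array([.6462,.2455,.1255])
off=(P-b)@n
y=np.array([-.0166,.9999,0]);x=np.cross(y,n)
m=(off>.046)&(off<.062)&(np.linalg.norm((P-b)-off[...,None]*n,axis=-1)<.05)
q=P[m]-b;A=np.c_[q@x,q@y].astype(np.float32);print(len(A),A.mean(0),cv2.minAreaRect(A),np.median(off[m]))
```

```text
1385 [-0.00355318 -0.00129401] ((-0.0009070076048374176, -0.0015672631561756134), (0.014086837880313396, 0.07281310856342316), 78.934814453125) 0.05173950792639741
```

View pics/k5.png

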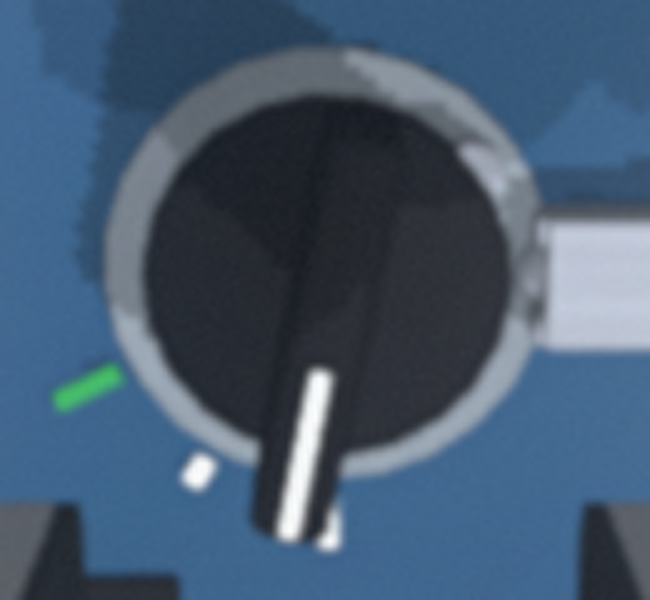

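The crop shows the bar with its pointer end at (290,535) and top at (365,105). It is turned about 11° clockwise already. The marks are white 0 at (330,530), white at (198,470) and green at (88,388). The rectangle fit of 14.1 × 72.8 mm matches the bar and gives its centre and angle (0.193 rad). I'll pre-align and come in along the axis.

arm_command([
  [44,[0.08,-0.001,-0.08],[0.025,0,-0.035]],
  [44,[0.16,-0.002,-0.15],[0.05,0,-0.07]],
  [44,[0.22,-0.003,-0.21],[0.071,0.001,-0.101]],
  [44,[0.228,-0.003,-0.219],[0.071,0.001,-0.101]],
  [44,[0.228,-0.003,-0.219],[0.071,0.001,-0.101]],
  [44,[0.25,-0.003,-0.251],[0.071,0.001,-0.101]],
  [44,[0.275,-0.002,-0.286],[0.071,0.001,-0.101]],
  [44,[0.3,-0.002,-0.322],[0.071,0.001,-0.101]],
  [44,[0.315,-0.002,-0.343],[0.071,0.001,-0.101]],
  [44,[0.325,-0.002,-0.358],[0.071,0.001,-0.101]],
  [44,[0.325,-0.002,-0.358],[0.071,0.001,-0.101]],
])

```text
time: 15.03
tool_pos: [0.6252, 0.2437, 0.1539]
tool_rot: [0.299, 0.084, 0.95, 0.031]
contact_force: [-0.4, -0.2, -0.4]
gripper_width: 0.513
grasp_force: 0.0
```

arm_command([
  [44,[0.009,0,-0.012],[0,0,0]],
  [44,[0.018,0,-0.025],[0,0,0]],
  [44,[0.018,0,-0.025],[0,0,0]],
])

```text
time: 15.28
tool_pos: [0.6309, 0.2436, 0.1461]
tool_rot: [0.299, 0.084, 0.95, 0.031]
contact_force: [-0.3, -0.2, -0.2]
gripper_width: 0.521
grasp_force: 0.0
```

arm_command([
  [34,[0,0,0],[0,0,0]],
  [26,[0,0,0],[0,0,0]],
  [20,[0,0,0],[0,0,0]],
  [16,[0,0,0],[0,0,0]],
  [12,[0,0,0],[0,0,0]],
  [5,[0,0,0],[0,0,0]],
  [5,[0,0,0],[0,0,0]],
  [5,[0,0,0],[0,0,0]],
])

```text
time: 15.95
tool_pos: [0.631, 0.2446, 0.1471]
tool_rot: [0.3, 0.084, 0.95, 0.032]
contact_force: [-1.0, 5.0, 1.4]
gripper_width: 0.15
grasp_force: 60.3
```

arm_command([
  [5,[0,0,0],[0.014,0,-0.02]],
  [5,[0,0,0],[0.028,0,-0.04]],
  [5,[0,0,0],[0.043,0,-0.061]],
  [5,[0,0,0],[0.057,0.001,-0.081]],
  [5,[0,0,0],[0.071,0.001,-0.101]],
  [5,[0,0,0],[0.085,0.001,-0.122]],
  [5,[0,0,0],[0.099,0.001,-0.142]],
  [5,[0,0,0],[0.114,0.002,-0.162]],
  [5,[0,0,0],[0.128,0.002,-0.182]],
  [5,[0,0,0],[0.142,0.002,-0.203]],
  [5,[0,0,0],[0.156,0.002,-0.223]],
  [5,[0,0,0],[0.17,0.003,-0.243]],
])

```text
time: 16.95
tool_pos: [0.631, 0.2446, 0.147]
tool_rot: [0.284, 0.302, 0.905, 0.1]
contact_force: [-1.4, 4.3, 1.4]
gripper_width: 0.148
grasp_force: 60.3
```

arm_command([
  [5,[0,0,0],[0.014,0,-0.02]],
  [5,[0,0,0],[0.028,0,-0.04]],
  [5,[0,0,0],[0.043,0,-0.061]],
  [5,[0,0,0],[0.057,0.001,-0.081]],
  [5,[0,0,0],[0.071,0.001,-0.101]],
  [5,[0,0,0],[0.085,0.001,-0.122]],
  [5,[0,0,0],[0.099,0.001,-0.142]],
  [5,[0,0,0],[0.114,0.002,-0.162]],
  [5,[0,0,0],[0.128,0.002,-0.182]],
  [5,[0,0,0],[0.142,0.002,-0.203]],
  [5,[0,0,0],[0.156,0.002,-0.223]],
  [5,[0,0,0],[0.17,0.003,-0.243]],
])

```text
time: 17.95
tool_pos: [0.631, 0.2446, 0.147]
tool_rot: [0.253, 0.502, 0.811, 0.163]
contact_force: [-2.8, 6.5, 1.5]
gripper_width: 0.152
grasp_force: 63.5
```

Run:
```python
from h import *
from scipy.spatial.transform import Rotation as Ro
s=monitor.state();q=s['tool_rot'];print(s['time'],s['tool_pos'],s['contact_force'],s['ft_torque'],s['gripper_width'],s['joint_pos'])
R=Ro.from_quat([*q[1:],q[0]]).as_matrix();n=np.array([-.5736,-.0085,.8192]);y=np.array([-.0166,.9999,0]);x=np.cross(y,n)
print('z err',R[:,2]+n,'tool angle',np.arctan2((R[:,0]@y),-(R[:,0]@x)))
```

```text
17.95 [0.63096157 0.24461935 0.14702245] [-2.82356857  6.47182152  1.51080881] [0.19646058 0.56514314 1.61738444] 0.15228171393403817 [ 0.33383498 -0.05236733  1.95269762 -0.28962661  0.67420111  0.04498411]
z err [0.00026974 0.00181988 0.00031844] tool angle 1.1244057822670013
```

The tool angle is 1.12 rad and the torque has risen, so the knob is at its end stop. I'm releasing it and withdrawing along the axis.

arm_command([
  [5,[0,0,0],[-0.007,0,0.01]],
  [14,[0,0,0],[-0.007,0,0.01]],
  [18,[0,0,0],[-0.007,0,0.01]],
  [26,[0,0,0],[-0.007,0,0.01]],
  [36,[0,0,0],[-0.007,0,0.01]],
  [44,[0,0,0],[-0.007,0,0.01]],
  [44,[-0.02,0,0.028],[-0.007,0,0.01]],
  [44,[-0.06,0,0.085],[-0.007,0,0.01]],
  [44,[-0.12,-0.002,0.17],[-0.007,0,0.01]],
  [44,[-0.19,-0.002,0.27],[-0.007,0,0.01]],
  [44,[-0.26,-0.003,0.37],[-0.007,0,0.01]],
  [44,[-0.3,-0.003,0.42],[-0.007,0,0.01]],
])

```text
time: 18.95
tool_pos: [0.5404, 0.2431, 0.2782]
tool_rot: [0.256, 0.494, 0.815, 0.162]
contact_force: [-0.3, -0.2, 0.5]
gripper_width: 0.516
grasp_force: 0.0
```

arm_command([
  [44,[-0.05,0,0.02],[0,0,0]],
  [44,[-0.12,0,0.04],[0,0,0]],
  [44,[-0.18,0,0.05],[0,0,0]],
  [44,[-0.2,0,0.05],[0,0,0]],
  [44,[-0.2,0,0.05],[0,0,0]],
  [44,[-0.2,0,0.05],[0,0,0]],
])

```text
time: 19.45
tool_pos: [0.4809, 0.2427, 0.2876]
tool_rot: [0.255, 0.494, 0.816, 0.16]
contact_force: [0.4, -0.1, 0.5]
gripper_width: 0.513
grasp_force: 0.0
```

Run:
```python
from h import *
s=monitor.state();print(s['time'],s['tool_pos'],s['contact_force'])
f=grab('wrist','w6');g=grab('top','t6')
P=cloud(g);n=np.array([-.5736,-.0085,.8192]);b=np.array([.6455,.2439,.125]);y=np.array([-.0166,.9999,0]);x=np.cross(y,n)
for tag,F in(('top',g),('wrist',f)):
    P=cloud(F);off=(P-b)@n
    m=(off>.046)&(off<.062)&(np.linalg.norm((P-b)-off[...,None]*n,axis=-1)<.05);q=P[m]-b
    if len(q)>20: print(tag,len(q),cv2.minAreaRect(np.c_[q@x,q@y].astype(np.float32)))
a=cv2.resize(f['color'][...,::-1],(400,300));c=cv2.resize(g['color'][115:270,115:400,::-1],(552,300))[:,:400]
cv2.imwrite('pics/e.png',np.hstack([a,c]))
```

```text
19.45 [0.48090003 0.24270178 0.28757145] [ 0.42175325 -0.07506874  0.48796884]
top 101 ((0.0022905338555574417, 0.001258794218301773), (0.014504078775644302, 0.07054982334375381), 26.912948608398438)
wrist 1043 ((-0.0007323995232582092, 0.0010892786085605621), (0.014093726873397827, 0.07112881541252136), 27.0189266204834)
```

View pics/e.png

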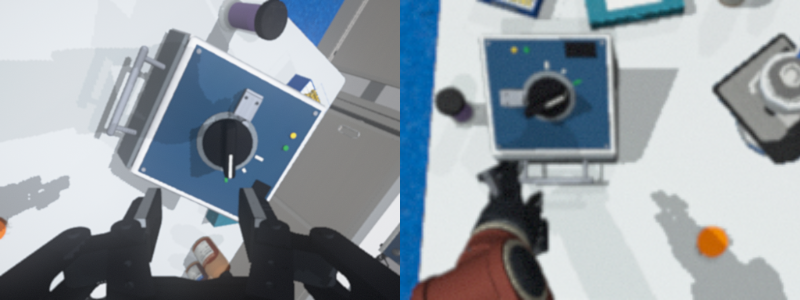

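The pointer at (229,168) lines up with the green mark at (227,180). The bar is measured at 63° (1.10 rad). The drawer is shut and the jar still stands at the chamber's left. Handing in.

```bash
python3 -c "
from plant import manip; print(manip.job_done())"
```

```text
the job is handed in; nothing more can be done
None
```

The tan dish is flat in the middle of the drawer, the drawer is pushed fully home, and the knob is locked at the green mark (1.10 rad measured); I handed the job in at about 19.5 s.

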